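Clear the parking bay and push the driver box home

TASK

Something has been left standing in the wooden parking bay: lift it out and stand it upright on the round cork mat. Then push the wooden driver box along the bench, without lifting or tipping it, into the bay until it sits square and fully home against the back stop. Leave the other two containers standing where they are.

Things in the scene. Friction and masses are not known exactly. Their poses are not given: they have to be found in the camera images.
- box_centre (a point): Middle (25 mm up) of the driver box: open dark wood box, 105 x 105 mm, walls 6 mm thick and 50 mm high, with four fixed screwdrivers in it (to 75 mm high, overhanging one side by 14 mm; no solid parts, things pass through them). 0.35 to 0.7 kg, too wide to grasp across, slides on the bench (friction 0.4 to 0.75). x and y square to its sides, z up; either side may face the back stop.
- bay: Fixed bay of three pale wood battens on the bench, 30 mm high, 16 thick. Origin: on the bench, where the box's middle is when home; +x from the mouth to the back stop. Inner face of the stop at x = 52.5 mm; inner faces of the sides at y = +-62.5 mm from x = -43 mm to the stop; before that their ends flare out to x = -70 mm, 154 mm wide. One container stands inside at the start.
- mat: Fixed round cork mat, 90 mm across, 4 mm thick, flat on the bench (the sliding box would catch on its edge); origin at the centre of its underside. The bench's front edge is at x = 0.38 m; the bench round the work is free but for the blue vise (x below 0.55, y below -0.41 m, 0.13 m high) and low litter (x below 0.53, y above -0.08 m).
- bottle_centre (a point): Small dark brown bottle with a white cap, 36 mm across and 60 mm high to the shoulder, 75 mm high in all; upright, loose; this point lies on its axis, half-way up.
- dark_can_centre (a point): Dark grey-green round lidded tin, 54 mm across, 50 mm high; upright, loose; this point lies on its axis, half-way up.
- cream_can_centre (a point): Cream round lidded tin, 52 mm across, 34 mm high; upright, loose; this point lies on its axis, half-way up.
Mind the look-alikes: they are no part of the job. What is shaped like the part that bears cream_can_centre but orange is not meant.

How it is judged (in metres and radians):
On the way, in this order (a step that is already met when the one before it is completed fails the run):
1. the container from the bay stands upright on the mat (((horizontal distance between bottle_centre and mat below 0.03 m and height (world z) of bottle_centre below 0.0465 m and angle between bottle_centre's own z axis and vertical below 0.15 rad and distance of each of dark_can_centre, cream_can_centre from where it was at the start of the episode below 0.02 m) or (horizontal distance between dark_can_centre and mat below 0.03 m and height (world z) of dark_can_centre below 0.034 m and angle between dark_can_centre's own z axis and vertical below 0.15 rad and distance of each of bottle_centre, cream_can_centre from where it was at the start of the episode below 0.02 m) or (horizontal distance between cream_can_centre and mat below 0.03 m and height (world z) of cream_can_centre below 0.026 m and angle between cream_can_centre's own z axis and vertical below 0.15 rad and distance of each of bottle_centre, dark_can_centre from where it was at the start of the episode below 0.02 m))), for 0.3 s.
2. the box is home in the bay (x of box_centre in the frame of bay between -0.008 and 0.008 m and y of box_centre in the frame of bay between -0.013 and 0.013 m and height (world z) of box_centre below 0.031 m and angle between box_centre's own z axis and vertical below 0.06 rad and (angle between the x axis of box_centre and the x axis of bay, either way round below 0.09 rad or angle between the y axis of box_centre and the x axis of bay, either way round below 0.09 rad)), for 0.2 s.
At the end, for the whole second after the job is handed in: Box flat in the bay, its middle within 8 mm of home along the bay and 13 mm across, square within 0.09 rad (any side to the stop); the container from the bay upright on the mat, axis within 30 mm of its centre; the other two within 20 mm of where they stood (all of step 2 and ((horizontal distance between bottle_centre and mat below 0.03 m and height (world z) of bottle_centre below 0.0465 m and angle between bottle_centre's own z axis and vertical below 0.15 rad and distance of each of dark_can_centre, cream_can_centre from where it was at the start of the episode below 0.02 m) or (horizontal distance between dark_can_centre and mat below 0.03 m and height (world z) of dark_can_centre below 0.034 m and angle between dark_can_centre's own z axis and vertical below 0.15 rad and distance of each of bottle_centre, cream_can_centre from where it was at the start of the episode below 0.02 m) or (horizontal distance between cream_can_centre and mat below 0.03 m and height (world z) of cream_can_centre below 0.026 m and angle between cream_can_centre's own z axis and vertical below 0.15 rad and distance of each of bottle_centre, dark_can_centre from where it was at the start of the episode below 0.02 m))); the robot touches nothing.
It fails at once if more than one container is moved by 20 mm or more (not (distance of each of dark_can_centre, cream_can_centre from where it was at the start of the episode below 0.02 m or distance of each of bottle_centre, cream_can_centre from where it was at the start of the episode below 0.02 m or distance of each of bottle_centre, dark_can_centre from where it was at the start of the episode below 0.02 m)).
It fails at once if a container is tipped over (angle between any of bottle_centre, dark_can_centre, cream_can_centre's own z axis and vertical above 0.6 rad).
It fails at once if the box is lifted more than 12 mm or tipped (height (world z) of box_centre above 0.037 m or angle between box_centre's own z axis and vertical above 0.2 rad).
It also fails if it takes over 61 s, if anything falls off the work surface, if the arm or the gripper's body presses on something with over 40 N, if the wrist force passes 120 N, or if a joint passes its speed limit or range.

ROBOT

A 6-joint arm with a two-finger parallel gripper is mounted at the origin on a cart in front of the work surface, level with it; the furniture and walls round the work are solid. World frame = base frame: x ahead of the robot, y to its left, z up, the work surface at z = 0. Lengths are in mm, angles in rad, forces in N, time in s.
With the tool pointing down it reaches from about 350 to 975 mm from the base axis. Payload 7.1 kg.
Tool frame: the origin (TCP) lies between the finger pads; the fingertips stand 19 mm ahead of it and the grasp point (between the pads) is the TCP (ctrl.tcp_to_tips is the distance from the TCP to the fingertips, in mm); z points along the fingers, y is the line along which they close (so a half turn about z gives the same grasp; the last joint's range is limited). The gripper opens to 88 mm and grips with 3 to 60 N. Pads are 20 mm wide; open, the fingers measure 115 mm over their backs; the gripper's body (75 mm by 178 mm) begins 61 mm behind the grasp point.
Start: joints at [1.298, 0.423, 1.63, -0, 1.089, -0.019], TCP at [156.896, 604.97, 241.675] pointing down, gripper open.
Joint ranges: [-3, 3], [-0.9, 2.11], [0.09, 2.58], [-1.31, 4.45], [0.11, 2.69], [-2.54, 2.54]. Speed limits (rad/s): [2.39, 2.39, 3.01, 3.14, 3.14, 3.14].

INTERFACE

Orientations are given as a rotation vector (axis times angle).
In Python, from workcell import status, optics, ctrl gives the robot as it stands. The module is installed in compiled form; this text tells all that it offers.
- The arm moves only by the shell command python3 -m inch 'ROWS'. ROWS is JSON, a list that holds one entry, the list of rows, each a list of 7 numbers: the shift along the tool's x, y, z in mm, then the turn, a rotation vector about the tool's x, y, z in rad, then the opening in per cent of the stroke, from 0 (shut) to 100 (fully open). A call has 1 to 20 rows; each row is the pose to reach, as a shift and turn from the pose commanded when the call began, along the tool's axes at that moment; what a row does not reach only later rows make up. A row lasts 1/10 s, in which the tool goes at most 50 mm and 8.59 degrees, less where a joint would pass 70% of its speed; a pose out of reach is approached as far as the arm can. A call with a gripper value outside its range is refused whole. The fingers move at their own pace and stop on an object; the grip force is fixed at half the most. Time passes only in rows, so rows that repeat a pose let the fingers close. It gives the time, the measured TCP pose, the force, the opening and the grip force at its end, in the units of the state.
- status.get_obs(): the state, without advancing time (a new reading comes with each control period).
- optics.get_image(name): name is "side" or "top" or "wrist"; returns a dict with "frame" (384x512x3 uint8, red, green, blue), "fx", "fy", "cx", "cy" (pixels), "rvec" (rotation vector, rad) and "tvec" (3), from world to camera coordinates, as OpenCV has them; the wrist camera has in their place "hand_eye" (4x4, takes a point from camera to tool coordinates, whose origin is the TCP and whose axes are the flange's). Camera axes: x right, y down, z forward; pixel columns grow to the right and rows downward; lengths in mm; the calibration is good to about 2 mm. A picture is of the moment at which its call begins: read the wrist's pose just before it. There is no depth.
- ctrl.close_job(): hands the job in; it is judged then, once.
The state is a dict: "t": time; "qpos": joint angles; "qvel": joint speeds; "joint_torque": joint torques, N m; "ee_pos": TCP position; "orientation": TCP orientation; "ft_force": force on the tool from outside, world axes, zero at the start; "moment": the same for the moment, N m; "width": finger opening in mm; "grasp_force": force on a finger pad.
Only numpy, scipy, OpenCV 4.12 (cv2) and the standard library are available. Lean on these libraries where they do the work, as an engineer would, in place of code of your own. Each camera call takes 0.05 s, during which the arm holds its last target. There are 200 camera calls.

## Working session

There is one attempt and no reset: what is moved stays moved. The work goes in short steps, Python scripts to look and compute and a shell command to move; the robot and the scene stay as the last step left them, time stands still between calls to the robot, and variables do not carry over. Pictures are saved under pics/ and viewed, at most 10 in all, crops included, and the job is handed in when it is done.

```bash
mkdir -p pics
cat > h.py <<'E'
import numpy as np, cv2
from workcell import status, optics, ctrl
from scipy.spatial.transform import Rotation as R
def ray(im,uv,z,obs=None):
    """pixel -> world point on plane z"""
    d=np.array([(uv[0]-im['cx'])/im['fx'],(uv[1]-im['cy'])/im['fy'],1.])
    if 'hand_eye' in im:
        H=np.array(im['hand_eye']); Rt=R.from_rotvec(obs['orientation']).as_matrix()
        o=Rt@H[:3,3]+obs['ee_pos']; d=Rt@H[:3,:3]@d
    else:
        M=R.from_rotvec(np.ravel(im['rvec'])).as_matrix(); o=-M.T@np.ravel(im['tvec']); d=M.T@d
    return o+d*(z-o[2])/d[2]
def shot(name,fn):
    o=status.get_obs(); im=optics.get_image(name)
    cv2.imwrite(f'pics/{fn}.png',im['frame'][:,:,::-1]); np.save(f'pics/{fn}.npy',{'im':im,'obs':o},allow_pickle=True)
    return im,o
def load(fn):
    d=np.load(f'pics/{fn}.npy',allow_pickle=True).item(); return d['im'],d['obs']
E
python3 -c "
from h import *
for n in ['top','side']: shot(n,n+'0')
print(status.get_obs())"
```

```text
{'t': 0.1, 'qpos': array([ 1.29800136e+00,  4.23717834e-01,  1.63061216e+00, -3.50407645e-05,
        1.08859273e+00, -1.89652946e-02]), 'qvel': array([-0.00126542, -0.00213766, -0.00071418, -0.00069177,  0.00236678,
        0.00057651]), 'joint_torque': array([ 2.44187240e-04, -5.45609987e+01, -2.74319923e+01,  6.44855713e-02,
        1.88354863e-02, -1.24535262e-06]), 'ee_pos': array([156.78054651, 604.52659117, 241.00905628]), 'orientation': array([-3.97599185e-01, -3.11616641e+00,  2.07405813e-03]), 'ft_force': array([-0.31207094,  0.27759194,  0.42901076]), 'moment': array([0.02242353, 0.02052487, 0.02545857]), 'grasp_force': 0.0, 'width': 87.67501465636305}
```

View pics/top0.png

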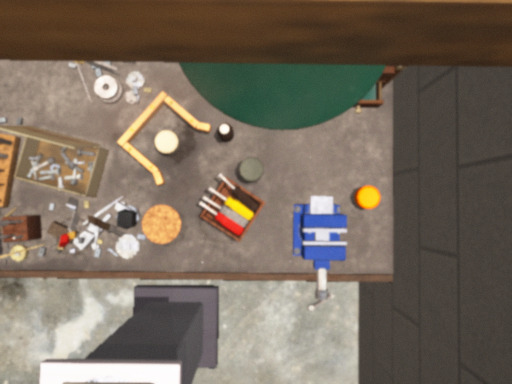

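View pics/side0.png

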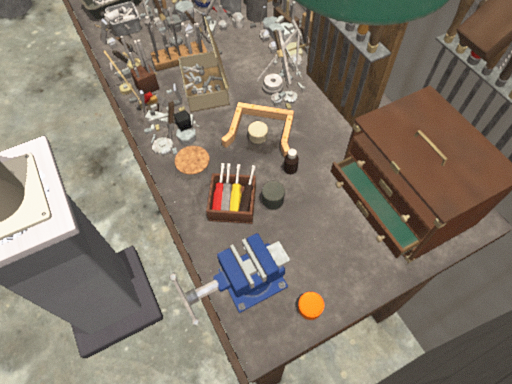

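The top view shows the cream tin in the bay at about (166,142), with the mouth opening to lower right. The mat is at (161,224), the box at (231,210), the dark tin at (250,170) and the bottle at (225,132). The orange look-alike is at (368,197). The side view agrees.

Run:
```python
from h import *
im,o=load('top0'); f=im['frame']; hsv=cv2.cvtColor(f,cv2.COLOR_RGB2HSV)
def comp(lo,hi,x0,y0,x1,y1):
    m=cv2.inRange(hsv,lo,hi); k=np.zeros_like(m); k[y0:y1,x0:x1]=m[y0:y1,x0:x1]
    c,_=cv2.findContours(k,cv2.RETR_EXTERNAL,cv2.CHAIN_APPROX_NONE); return max(c,key=cv2.contourArea)
for (x,y) in [(166,142),(161,224),(231,210),(250,170),(225,140),(225,127),(163,98),(140,160),(215,210),(258,205)]: print((x,y),hsv[y,x])
bay=comp((10,90,150),(28,255,255),112,85,215,190)
ap=cv2.approxPolyDP(bay,3,True)[:,0]; print('bay',cv2.contourArea(bay))
for p in ap: print(p,ray(im,p,30)[:2].round(1))
for n,a,z in [('cream',((15,40,150),(30,140,255),148,126,186,160),34),('mat',((5,100,100),(20,255,255),135,200,187,250),4)]:
    c=comp(*a); r=cv2.minEnclosingCircle(c); M=cv2.moments(c); u=(M['m10']/M['m00'],M['m01']/M['m00']); print(n,r,u,ray(im,u,z)[:2].round(1))
print('dark',ray(im,(250,169),50)[:2],'bottle',ray(im,(224,131),75)[:2])
print('box',ray(im,(231,208),50)[:2])
crop=f[80:250,110:275]; cv2.imwrite('pics/crop.png',cv2.resize(crop,None,fx=3.5,fy=3.5,interpolation=cv2.INTER_CUBIC)[:,:,::-1])
print(im['fx'],ray(im,(256,192),0),ray(im,(257,192),0))
```

```text
(166, 142) [ 25  33 253]
(161, 224) [ 16 140 242]
(231, 210) [ 16  60 175]
(250, 170) [ 23  49 147]
(225, 140) [ 9 83 40]
(225, 127) [ 20   6 254]
(163, 98) [ 18 122 244]
(140, 160) [ 23 102 254]
(215, 210) [ 10  99 142]
(258, 205) [ 10 143  73]
bay 1515.0
[164  91] [ 771.8 -117.7]
[117 140] [658.2 -13.8]
[152 174] [582.  -94.7]
[157 185] [ 557.3 -106.6]
[164 180] [ 568.8 -122.1]
[160 171] [ 589.1 -112.6]
[128 141] [656.3 -38.7]
[161 104] [ 741.8 -111.5]
[166 103] [ 744.3 -122.9]
[192 126] [ 692.3 -182.9]
[210 130] [ 683.7 -223.9]
[208 123] [ 699.6 -219.1]
[197 120] [ 706.2 -194. ]
cream ((164.59803771972656, 139.8235321044922), 14.03075885772705) (165.76236908631273, 140.73781148429035) [ 657.3 -125. ]
mat ((161.081298828125, 223.75186157226562), 20.26906967163086) (161.18553719008264, 223.71528925619836) [ 469.3 -112.2]
dark [ 594.2818811  -315.86059426] bottle [ 673.49858377 -258.90225255]
box [ 507.66085981 -275.12990941]
410.6882523495308 [ 545.39989574 -330.15893894    0.        ] [ 545.42866108 -332.48577842    0.        ]
```

View pics/crop.png

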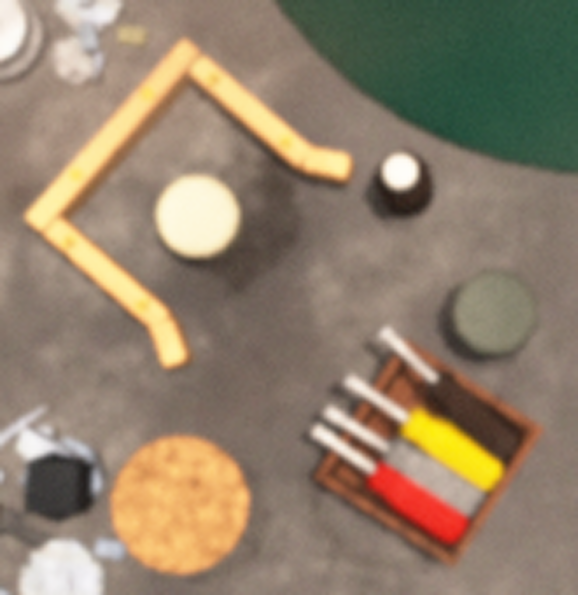

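```bash
cat >> h.py <<'E'
def go(x,y,z,yaw):
    """print shift/turn in tool axes to reach xyz with tool pointing down, tool y along yaw deg (mod 180)"""
    o=status.get_obs(); Rt=R.from_rotvec(o['orientation']).as_matrix()
    best=None
    for k in (0,180):
        a=np.radians(yaw+k); Y=np.array([np.cos(a),np.sin(a),0]); Z=np.array([0,0,-1.]); T=np.c_[np.cross(Y,Z),Y,Z]
        w=R.from_matrix(Rt.T@T).as_rotvec()
        print('k',k,'shift',(Rt.T@(np.array([x,y,z])-o['ee_pos'])).round(1),'turn',w.round(3))
    print('pos',o['ee_pos'].round(1),'tool y',Rt[:,1].round(2),'q6',o['qpos'][5].round(2),'t',o['t'])
E
python3 - <<'E'
from h import *
im,o=load('top0')
cr=lambda p,z:ray(im,(p[0]/3.5+110-.36,p[1]/3.5+80-.36),z)[:2]
B=np.array([cr(p,50) for p in [(410,338),(540,430),(453,562),(317,477)]]); print(B.round(1),B.mean(0))
e=[B[(i+1)%4]-B[i] for i in range(4)]; print([(np.linalg.norm(v).round(1),np.degrees(np.arctan2(v[1],v[0])).round(1)) for v in e])
for n,p,q in [('stop out',(187,38),(25,215)),('stop in',(183,80),(62,213)),('R in',(192,80),(295,160)),('L in',(64,220),(160,304)),('R out',(205,55),(305,145)),('L out',(28,222),(146,325))]:
    a,b=cr(p,30),cr(q,30); v=b-a; print(n,a.round(1),b.round(1),np.degrees(np.arctan2(v[1],v[0])).round(1),np.linalg.norm(v).round(1))
print('mat',cr((181,505),4),'dark',cr((493,313),50),'bottle',cr((400,171),75),'cream',cr((198,217),34))
w=optics.get_image('wrist'); print(np.round(w['hand_eye'],3),w['fx'])
go(620,-150,220,48)
E
```

```text
[[ 577.7 -264.8]
 [ 520.7 -347.5]
 [ 437.3 -293.9]
 [ 489.4 -207.7]] [ 506.25990556 -278.45459384]
[(np.float64(100.4), np.float64(-124.6)), (np.float64(99.1), np.float64(147.3)), (np.float64(100.7), np.float64(58.8)), (np.float64(105.1), np.float64(-32.9))]
stop out [ 772.9 -115.6] [655.8 -13.4] 138.9 155.5
stop in [ 745.3 -113.6] [657.4 -37.2] 139.0 116.4
R in [ 745.4 -119.4] [ 693.9 -187.3] -127.2 85.2
L in [652.9 -38.6] [ 599.1 -101.9] -130.3 83.0
R out [ 761.9 -127.5] [ 703.7 -193.6] -131.4 88.0
L out [651.3 -15.4] [585.4 -93.2] -130.2 101.9
mat [ 468.82168533 -112.56218541] dark [ 594.14360399 -316.96126518] bottle [ 678.93538958 -258.65859326] cream [ 655.27104364 -126.06926263]
[[ 1.00000e-03 -9.60000e-01 -2.79000e-01  7.71220e+01]
 [ 1.00000e+00  1.00000e-03  1.00000e-03  1.45100e+00]
 [-0.00000e+00 -2.79000e-01  9.60000e-01 -1.43556e+02]
 [ 0.00000e+00  0.00000e+00  0.00000e+00  1.00000e+00]] 266.5520163099083
k 0 shift [-637.8 -614.1   21.8] turn [-0.001  0.     0.479]
k 180 shift [-637.8 -614.1   21.8] turn [-0.000e+00 -2.000e-03 -2.662e+00]
pos [156.8 604.6 241.1] tool y [ 0.25  0.97 -0.  ] q6 -0.02 t 0.15
```

```bash
python3 -m inch '[[[-638,-614,20,0,0,0.479,85],[-638,-614,20,0,0,0.479,85],[-638,-614,20,0,0,0.479,85],[-638,-614,20,0,0,0.479,85],[-638,-614,20,0,0,0.479,85],[-638,-614,20,0,0,0.479,85],[-638,-614,20,0,0,0.479,85],[-638,-614,20,0,0,0.479,85],[-638,-614,20,0,0,0.479,85],[-638,-614,20,0,0,0.479,85],[-638,-614,20,0,0,0.479,85],[-638,-614,20,0,0,0.479,85],[-638,-614,20,0,0,0.479,85],[-638,-614,20,0,0,0.479,85],[-638,-614,20,0,0,0.479,85],[-638,-614,20,0,0,0.479,85],[-638,-614,20,0,0,0.479,85],[-638,-614,20,0,0,0.479,85],[-638,-614,60,0,0,0.479,85],[-638,-614,60,0,0,0.479,85]]]' && python3 -c "
from h import *
shot('wrist','w1'); go(656,-126,60,49)"
```

```text
t: 2.15
ee_pos: [617.3, -149.8, 176.9]
orientation: [-1.125, -2.924, 0.001]
ft_force: [-1.7, 0.9, -0.9]
width: 74.8
grasp_force: 0.0
k 0 shift [-13.3  43.1 118.8] turn [-0.003 -0.006 -0.018]
k 180 shift [-13.3  43.1 118.8] turn [-0.009  0.005  3.124]
pos [ 618.  -149.3  179. ] tool y [ 0.67  0.74 -0.  ] q6 -1.09 t 2.2
```

View pics/w1.png

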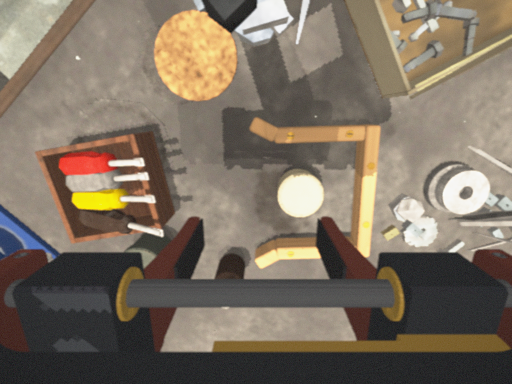

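Run:
```python
from h import *
im,o=load('w1'); hsv=cv2.cvtColor(im['frame'],cv2.COLOR_RGB2HSV)
P=lambda u,z:ray(im,u,z,o)[:2].round(1)
def comp(lo,hi,x0,y0,x1,y1):
    m=cv2.inRange(hsv,lo,hi); k=np.zeros_like(m); k[y0:y1,x0:x1]=m[y0:y1,x0:x1]
    c,_=cv2.findContours(k,cv2.RETR_EXTERNAL,cv2.CHAIN_APPROX_NONE); return max(c,key=cv2.contourArea)
print(hsv[194,300],hsv[134,325],hsv[60,195],hsv[200,50],hsv[180,180])
b=comp((10,90,120),(28,255,255),245,112,385,272)
for p in cv2.approxPolyDP(b,2.5,True)[:,0]: print('bay',p,P(p,30))
c=comp((18,15,150),(32,95,255),270,160,330,225); (u,r)=cv2.minEnclosingCircle(c); print('cream',u,r,P(u,34))
c=comp((5,90,80),(22,255,255),150,8,240,105); u=cv2.fitEllipse(c)[0]; print('mat',u,P(u,4))
for p in [(37,152),(152,132),(174,213),(74,242)]: print('box',P(p,50))
```

```text
[ 30  17 247] [ 14 127 195] [ 18 125 241] [ 20  42 153] [ 14  39 156]
bay [255 117] [ 559.3 -103.6]
bay [250 130] [ 565.6 -116.6]
bay [278 143] [ 596.  -103.4]
bay [357 142] [652.2 -39.4]
bay [351 236] [ 737.  -110.7]
bay [346 237] [ 734.1 -116. ]
bay [364 257] [ 770.1 -115.8]
bay [368 256] [ 772.3 -111.3]
bay [374 190] [708.6 -57.2]
bay [371 222] [738.3 -82.5]
bay [361 221] [729.4 -90.5]
bay [363 178] [688.9 -58.2]
bay [376 172] [693.  -43.4]
bay [380 127] [655.8 -11.8]
bay [369 124] [645.5 -18.7]
bay [276 127] [581.8 -93.9]
cream (305.0, 198.0) 28.84450912475586 [ 662.3 -121. ]
mat (195.0029296875, 55.523292541503906) [ 468.1 -109.2]
box [ 436.1 -291.4]
box [ 501.3 -189.2]
box [ 574.9 -236.1]
box [ 523.5 -345. ]
```

Here the cream tin's top is at (300,194), the bay's outer stop corners are at (380,127) and (366,256), the mat is at (195,55), and the box spans roughly (37–174, 132–242). Both views agree to a few mm: home is about (669,-115) at 49°, and the tin about (656,-125).

```bash
python3 -m inch '[[[-13,44,0,0,0,-0.018,85],[-13,44,50,0,0,-0.018,85],[-13,44,90,0,0,-0.018,85],[-13,44,120,0,0,-0.018,85],[-13,44,140,0,0,-0.018,85],[-13,44,153,0,0,-0.018,85],[-13,44,153,0,0,-0.018,85],[-13,44,153,0,0,-0.018,85],[-13,44,153,0,0,-0.018,50],[-13,44,153,0,0,-0.018,50],[-13,44,153,0,0,-0.018,50],[-13,44,153,0,0,-0.018,50],[-13,44,153,0,0,-0.018,50],[-13,44,153,0,0,-0.018,50],[-13,44,153,0,0,-0.018,50],[-13,44,153,0,0,-0.018,50],[-13,44,153,0,0,-0.018,50],[-13,44,153,0,0,-0.018,50]]]' && python3 -c "
from h import *
go(469,-111,31,49)"
```

```text
t: 4.0
ee_pos: [659.8, -125.7, 29.6]
orientation: [1.099, 2.942, 0.0]
ft_force: [-1.5, 1.1, 6.7]
width: 51.8
grasp_force: 30.0
k 0 shift [ 153.8 -114.    -1.6] turn [0.    0.001 0.001]
k 180 shift [ 153.8 -114.    -1.6] turn [-1.000e-03  1.000e-03 -3.141e+00]
pos [ 659.8 -125.7   29.6] tool y [0.66 0.76 0.  ] q6 -1.06 t 4.0
```

```bash
python3 -m inch '[[[0,0,-40,0,0,0,50],[0,0,-60,0,0,0,50],[40,-30,-60,0,0,0,50],[80,-60,-60,0,0,0,50],[115,-85,-60,0,0,0,50],[140,-104,-60,0,0,0,50],[151,-112,-60,0,0,0,50],[154,-114,-60,0,0,0,50],[154,-114,-50,0,0,0,50],[154,-114,-40,0,0,0,50],[154,-114,-30,0,0,0,50],[154,-114,-22,0,0,0,50],[154,-114,-15,0,0,0,50],[154,-114,-10,0,0,0,50],[154,-114,-6,0,0,0,50],[154,-114,-4,0,0,0,50],[154,-114,-3,0,0,0,50],[154,-114,-3,0,0,0,50],[154,-114,-3,0,0,0,50]]]'
```

```text
t: 5.9
ee_pos: [468.4, -110.7, 33.3]
orientation: [1.099, 2.943, -0.0]
ft_force: [-6.3, 0.8, 23.1]
width: 51.9
grasp_force: 30.0
```

```bash
python3 -m inch '[[[0,0,0,0,0,0,70],[0,0,0,0,0,0,85],[0,0,0,0,0,0,85],[0,0,0,0,0,0,85],[0,0,0,0,0,0,85],[0,0,0,0,0,0,85],[0,0,-10,0,0,0,85],[0,0,-30,0,0,0,85],[0,0,-60,0,0,0,85],[0,0,-100,0,0,0,85],[0,0,-145,0,0,0,85],[0,0,-145,0,0,0,85],[0,0,-145,0,0,0,85],[0,0,-145,0,0,0,85]]]' && python3 -c "
from h import *
shot('wrist','w2');shot('top','top2')
f=cv2.imread('pics/top2.png')[80:250,110:275]
a=cv2.resize(f,(400,412),interpolation=cv2.INTER_CUBIC);b=cv2.resize(cv2.imread('pics/w2.png'),(400,300))
c=np.zeros((412,800,3),np.uint8);c[:,:400]=a;c[:300,400:]=b;cv2.imwrite('pics/mix2.png',c)"
```

```text
t: 7.3
ee_pos: [467.6, -110.5, 176.1]
orientation: [-1.099, -2.942, 0.0]
ft_force: [0.1, -0.1, -0.1]
width: 74.7
grasp_force: 0.0
```

View pics/mix2.png

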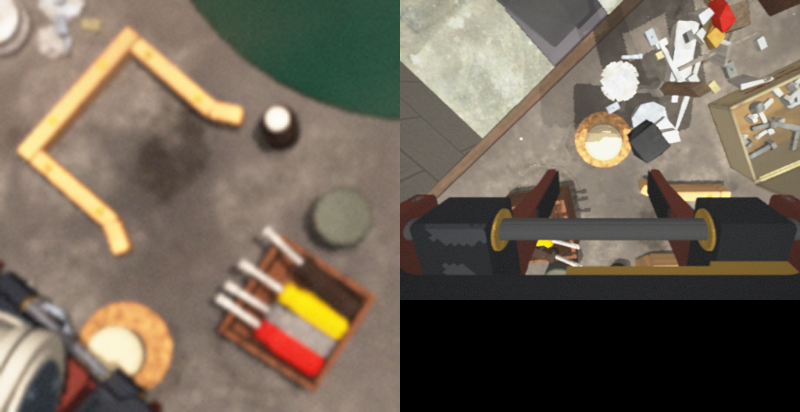

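The cream tin now stands near the mat's middle, and the dark tin, bottle and box haven't moved. Next I'll take a close look at the box.

```bash
python3 -c "
from h import *
go(480,-320,185,-36)"
```

```text
k 0 shift [-146.9 -150.    -9.8] turn [-3.000e-03 -1.000e-03  1.484e+00]
k 180 shift [-146.9 -150.    -9.8] turn [ 1.000e-03 -3.000e-03 -1.657e+00]
pos [ 467.3 -110.4  175.4] tool y [ 0.66  0.76 -0.  ] q6 -1.11 t 7.4
```

```bash
python3 -m inch '[[[-147,-150,-10,0,0,1.484,60],[-147,-150,-10,0,0,1.484,60],[-147,-150,-10,0,0,1.484,60],[-147,-150,-10,0,0,1.484,60],[-147,-150,-10,0,0,1.484,60],[-147,-150,-10,0,0,1.484,60],[-147,-150,-10,0,0,1.484,60],[-147,-150,-10,0,0,1.484,60],[-147,-150,-10,0,0,1.484,60],[-147,-150,-10,0,0,1.484,60],[-147,-150,-10,0,0,1.484,60],[-147,-150,-10,0,0,1.484,60],[-147,-150,-10,0,0,1.484,60],[-147,-150,-10,0,0,1.484,60],[-147,-150,-10,0,0,1.484,60]]]' && python3 -c "
from h import *
shot('wrist','w3')
cv2.imwrite('pics/w3b.png',cv2.resize(cv2.imread('pics/w3.png'),(800,600),interpolation=cv2.INTER_CUBIC))"
```

```text
t: 8.9
ee_pos: [481.0, -320.3, 186.6]
orientation: [-2.798, -1.428, 0.0]
ft_force: [-0.3, -0.7, 0.4]
width: 53.1
grasp_force: 0.0
```

View pics/w3b.png

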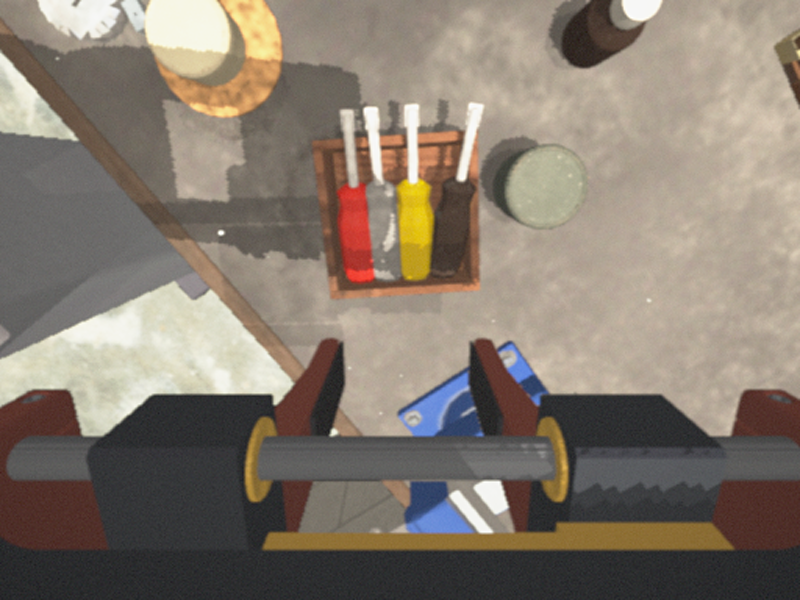

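The box rim corners here (800-wide) are at (314,140), (479,132), (478,291) and (331,298). The dark tin is at (545,186), clear of the box on its right.

Run:
```python
from h import *
im,o=load('w3')
B=np.array([ray(im,(p[0]*.64,p[1]*.64),50,o)[:2] for p in [(314,140),(479,132),(478,291),(331,298)]])
for i in range(4):
    v=B[(i+1)%4]-B[i]; print(B[i].round(1),np.linalg.norm(v).round(1),np.degrees(np.arctan2(v[1],v[0])).round(1))
print(B.mean(0)); print('dark',ray(im,(545*.64,186*.64),50,o))
```

```text
[ 491.  -205.3] 104.1 -33.3
[ 578.1 -262.5] 103.8 -123.5
[ 520.9 -349. ] 103.0 147.0
[ 434.6 -292.9] 104.2 57.2
[ 506.14026821 -277.42707972]
dark [ 594.94404963 -315.15740511   50.        ]
```

```bash
python3 -c "
from h import *
go(517,-261,38,-33)"
```

```text
k 0 shift [ 69.1  -5.7 148.7] turn [ 0.     0.    -0.051]
k 180 shift [ 69.1  -5.7 148.7] turn [ 0.   -0.    3.09]
pos [ 481.1 -320.3  186.7] tool y [ 0.81 -0.59  0.  ] q6 0.02 t 8.95
```

```bash
python3 -m inch '[[[40,-4,0,0,0,-0.051,45],[69,-6,0,0,0,-0.051,45],[69,-6,30,0,0,-0.051,45],[69,-6,60,0,0,-0.051,45],[69,-6,60,0,0,-0.051,45],[69,-6,90,0,0,-0.051,45],[69,-6,110,0,0,-0.051,45],[69,-6,125,0,0,-0.051,45],[69,-6,135,0,0,-0.051,45],[69,-6,142,0,0,-0.051,45],[69,-6,147,0,0,-0.051,45],[69,-6,147,0,0,-0.051,45],[69,-6,147,0,0,-0.051,60],[69,-6,147,0,0,-0.051,66],[69,-6,147,0,0,-0.051,70],[69,-6,147,0,0,-0.051,72],[69,-6,147,0,0,-0.051,72],[69,-6,147,0,0,-0.051,72]]]'
```

```text
t: 10.75
ee_pos: [516.8, -261.0, 39.7]
orientation: [2.762, 1.498, 0.0]
ft_force: [-1.0, -0.5, 0.3]
width: 63.2
grasp_force: 0.0
```

```bash
cat >> h.py <<'E'
BX=np.array([np.cos(np.radians(49)),np.sin(np.radians(49))]); BY=np.array([-BX[1],BX[0]]); HOME=np.array([669.,-115.])
def bay(p): return np.array([(p[:2]-HOME)@BX,(p[:2]-HOME)@BY])
def way(L,z=39.7,d=36.5):
    o=status.get_obs(); Rt=R.from_rotvec(o['orientation']).as_matrix(); print('tcp in bay',bay(o['ee_pos']).round(1),'F',o['ft_force'].round(1),o['t'])
    for x,y in L:
        t=np.r_[HOME+BX*(x+d)+BY*y,z]; print((x,y),(Rt.T@(t-o['ee_pos'])).round(1))
E
python3 -c "
from h import *
way([(-229.6,16.5),(-200,17),(-170,17),(-140,17),(-118,8),(-95,1),(-40,0),(0,0)]); go(517,-261,39.7,-41)"
```

```text
tcp in bay [-210.    19.1] F [-1.  -0.5  0.3] 10.75
(-229.6, 16.5) [16.4  4.9  0.1]
(-200, 17) [45.8  8.5  0.1]
(-170, 17) [75.5 12.7  0.1]
(-140, 17) [1.052e+02 1.680e+01 1.000e-01]
(-118, 8) [1.258e+02 2.880e+01 1.000e-01]
(-95, 1) [1.476e+02 3.890e+01 1.000e-01]
(-40, 0) [2.019e+02 4.750e+01 1.000e-01]
(0, 0) [2.415e+02 5.300e+01 1.000e-01]
k 0 shift [0.1 0.2 0. ] turn [ 0.    -0.     0.139]
k 180 shift [0.1 0.2 0. ] turn [ 0.     0.    -3.003]
pos [ 516.8 -261.    39.7] tool y [ 0.84 -0.55  0.  ] q6 0.09 t 10.75
```

```bash
python3 -m inch '[[[6,0,0,0,0,0,72],[12,0,0,0,0,0,72],[15,0,0,0,0,0,72],[18,1,0,0,0,0.01,72],[21,2,0,0,0,0.03,72],[24,3,0,0,0,0.05,72],[27,4,0,0,0,0.07,72],[30,5,0,0,0,0.09,72],[33,6,0,0,0,0.11,72],[37,7,0,0,0,0.125,72],[41,8,0,0,0,0.139,72],[46,8.5,0,0,0,0.139,72],[52,9.3,0,0,0,0.139,72],[58,10.1,0,0,0,0.139,72],[58,10.1,0,0,0,0.139,72],[58,10.1,0,0,0,0.139,72]]]' && python3 -c "
from h import *
way([(-170,17),(-140,17),(-118,8),(-95,1),(-40,0),(0,0)])
shot('top','top4');shot('side','side4')
f=cv2.imread('pics/top4.png')[80:250,110:275]
a=cv2.resize(f,(400,412),interpolation=cv2.INTER_CUBIC);b=cv2.resize(cv2.imread('pics/side4.png')[80:280,140:340],(400,400))
c=np.zeros((412,800,3),np.uint8);c[:,:400]=a;c[:400,400:]=b;cv2.imwrite('pics/mix4.png',c)"
```

```text
t: 12.35
ee_pos: [557.4, -217.4, 39.7]
orientation: [2.859, 1.303, 0.001]
ft_force: [-0.9, 0.3, -0.1]
width: 63.1
grasp_force: 0.0
tcp in bay [-150.4   17. ] F [-0.9  0.3 -0.1] 12.35
(-170, 17) [16.9  0.   0. ]
(-140, 17) [46.9  0.   0. ]
(-118, 8) [69.  9.  0.]
(-95, 1) [92.  16.   0.1]
(-40, 0) [1.47e+02 1.70e+01 1.00e-01]
(0, 0) [1.87e+02 1.70e+01 1.00e-01]
```

View pics/mix4.png

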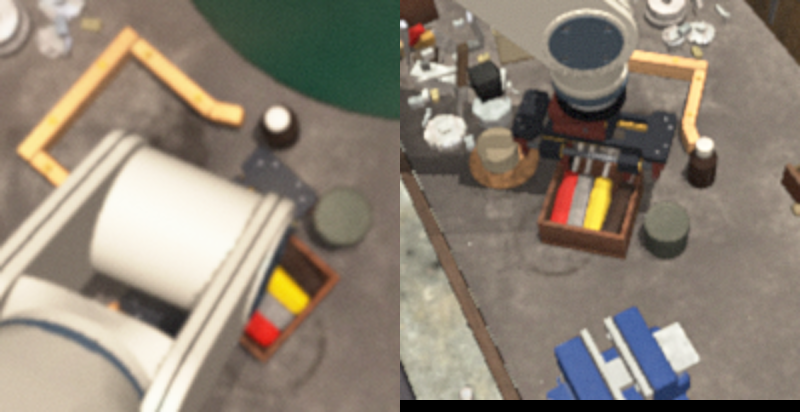

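The box follows the fingers and is now square to the bay, still clear of the dark tin on its right. I'll carry on.

```bash
python3 -m inch '[[[6,0,0,0,0,0,72],[12,0,0,0,0,0,72],[18,0,0,0,0,0,72],[24,0,0,0,0,0,72],[30,0,0,0,0,0,72],[36,0,0,0,0,0,72],[42,0,0,0,0,0,72],[47,0,0,0,0,0,72],[52,1,0,0,0,0,72],[56,3,0,0,0,0,72],[60,5,0,0,0,0,72],[64,7,0,0,0,0,72],[69,9,0,0,0,0,72],[74,11,0,0,0,0,72],[79,13,0,0,0,0,72],[84,15,0,0,0,0,72],[88,16,0,0,0,0,72],[88,16,0,0,0,0,72],[88,16,0,0,0,0,72]]]' && python3 -c "
from h import *
way([(-40,0),(0,0)])
shot('top','top5');shot('side','side5')
f=cv2.imread('pics/top5.png')[80:250,110:275]
a=cv2.resize(f,(400,412),interpolation=cv2.INTER_CUBIC);b=cv2.resize(cv2.imread('pics/side5.png')[80:280,140:340],(400,400))
c=np.zeros((412,800,3),np.uint8);c[:,:400]=a;c[:400,400:]=b;cv2.imwrite('pics/mix5.png',c)"
```

```text
t: 14.35
ee_pos: [627.6, -161.8, 40.0]
orientation: [2.858, 1.302, 0.002]
ft_force: [0.4, 0.3, -0.2]
width: 63.3
grasp_force: 0.0
tcp in bay [-62.5   0.6] F [ 0.4  0.3 -0.2] 14.35
(-40, 0) [59.   0.6  0.3]
(0, 0) [99.   0.6  0.4]
```

View pics/mix5.png

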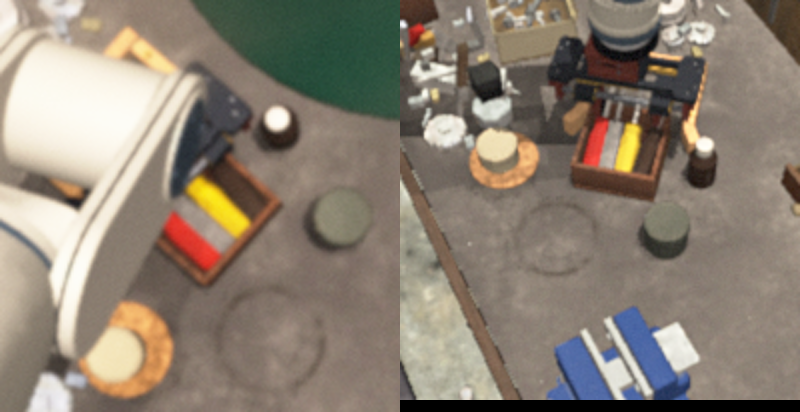

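The box is entering the mouth, with the dark tin, bottle and mat untouched. I'll push it on to just short of the stop.

```bash
python3 -m inch '[[[6,0.5,0,0,0,0,72],[12,0.5,0,0,0,0,72],[18,0.5,0,0,0,0,72],[24,0.5,0,0,0,0,72],[30,0.5,0,0,0,0,72],[36,0.5,0,0,0,0,72],[42,0.5,0,0,0,0,72],[48,0.5,0,0,0,0,72],[54,0.5,0,0,0,0,72],[60,0.5,0,0,0,0,72],[66,0.5,0,0,0,0,72],[72,0.5,0,0,0,0,72],[78,0.5,0,0,0,0,72],[84,0.5,0,0,0,0,72],[90,0.5,0,0,0,0,72],[93,0.5,0,0,0,0,72],[95,0.5,0,0,0,0,72],[95,0.5,0,0,0,0,72]]]'
python3 -m inch '[[[1.5,0,0,0,0,0,72],[3,0,0,0,0,0,72],[4,0,0,0,0,0,72]]]'
```

```text
t: 16.25
ee_pos: [689.8, -90.2, 39.8]
orientation: [2.859, 1.303, 0.001]
ft_force: [-1.8, -2.6, 1.9]
width: 63.2
grasp_force: 1.2
t: 16.55
ee_pos: [691.9, -87.7, 39.7]
orientation: [2.859, 1.302, -0.001]
ft_force: [-3.0, -4.5, 3.7]
width: 63.1
grasp_force: 2.8
```

```bash
python3 -m inch '[[[1,0,0,0,0,0,72],[2,0,0,0,0,0,72],[3,0,0,0,0,0,72],[3,0,0,0,0,0,72]]]'; python3 -c "
from h import *
way([(0,0)])"
```

```text
t: 16.95
ee_pos: [692.5, -87.1, 39.7]
orientation: [2.858, 1.304, -0.006]
ft_force: [-7.8, -11.5, 7.6]
width: 63.0
grasp_force: 6.9
tcp in bay [36.5  0.6] F [ -7.8 -11.5   7.6] 16.95
(0, 0) [0.  0.6 0. ]
```

The force has risen to 14 N and motion has stalled at the expected TCP position, so the box is against the stop. I'll back off, close the fingers a little, lift and check.

```bash
python3 -m inch '[[[-2,0,0,0,0,0,68],[-5,0,0,0,0,0,60],[-7,0,0,0,0,0,55],[-7,0,0,0,0,0,50],[-7,0,0,0,0,0,50],[-7,0,-10,0,0,0,50],[-7,0,-30,0,0,0,50],[-7,0,-60,0,0,0,50],[-30,0,-100,0,0,0,50],[-70,0,-140,0,0,0,50],[-110,0,-150,0,0,0,50],[-110,0,-150,0,0,0,50],[-110,0,-150,0,0,0,50],[-110,0,-150,0,0,0,50]]]' && python3 -c "
from h import *
shot('wrist','w6');shot('side','side6')
a=cv2.resize(cv2.imread('pics/w6.png'),(480,360));b=cv2.resize(cv2.imread('pics/side6.png')[80:240,140:300],(320,320))
c=np.zeros((360,800,3),np.uint8);c[:,:480]=a;c[:320,480:]=b;cv2.imwrite('pics/mix6.png',c)"
```

```text
t: 18.35
ee_pos: [622.2, -167.7, 189.4]
orientation: [-2.858, -1.302, -0.0]
ft_force: [0.7, 0.4, 0.2]
width: 44.0
grasp_force: 0.0
```

View pics/mix6.png

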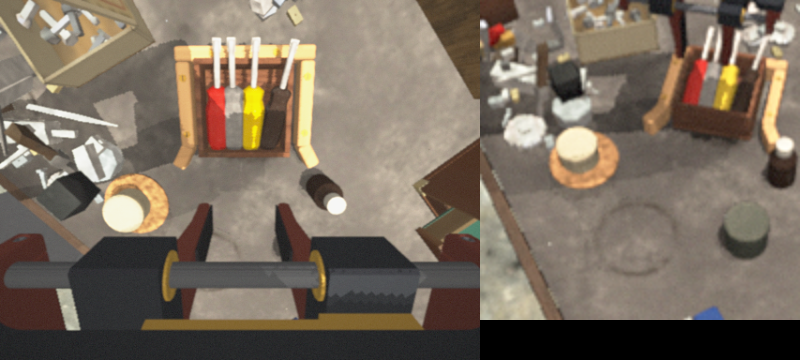

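The box sits in the bay, flush with the stop, and the tin is on the mat. I'll check both numerically.

Run:
```python
from h import *
im,o=load('w6'); s=512/480
P=lambda x,y,z:ray(im,(x*s,y*s),z,o)
print('rear corners bay',bay(P(196,157,50)).round(1),bay(P(292,156,50)).round(1),'stop outer',bay(P(176,45,30)).round(1),bay(P(316,45,30)).round(1))
print('tin',P(122,213,38)[:2],'mat',P(136,204,4)[:2])
i2,_=load('side6'); Q=lambda x,y,z:ray(i2,((x-480)/2+140,y/2+80),z)
print('side: tin',Q(577,144,38)[:2],'mat',Q(585,158,4)[:2]); print('rear corners',bay(Q(675,121,50)).round(1),bay(Q(755,137,50)).round(1))
```

```text
rear corners bay [-50.3  56.9] [-49.  -53.6] stop outer [70.3 76.2] [ 70.4 -77. ]
tin [ 467.36543932 -106.33834834] mat [ 469.20744508 -109.85776124]
side: tin [ 467.30083913 -113.74404556] mat [ 472.63411506 -113.45059981]
rear corners [-78.5  38.5] [-81.5 -65.1]
```

```bash
python3 -c "
from h import *
print(ctrl.close_job())"
```

```text
the job is handed in; nothing more can be done
None
```

The job is handed in (no verdict was shown): the cream tin stands upright on the mat about 4–5 mm off centre, the driver box is square against the back stop, and the bottle and dark tin were not moved.

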